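# Log a tube transfer with the barcode scanner

## Robot

A 6-joint arm with a two-finger parallel gripper is mounted at the origin on a cart in front of the work surface, level with it; the furniture and walls round the work are solid. World frame = base frame: x ahead of the robot, y to its left, z up, the work surface at z = 0. Lengths are in m, angles in degrees, forces in N, time in s.
With the tool pointing down it reaches from about 0.4 to 0.825 m from the base axis. Payload 7 kg.
Tool frame: the origin (TCP) lies midway between the tips of the shut fingers; the grasp point (between the pads) lies 19 mm behind it; z points along the fingers, y is the line along which they close (so a half turn about z gives the same grasp; the last joint's range is limited). The gripper opens to 88 mm and grips with 3 to 60 N. Pads are 19 mm wide; open, the fingers measure 130 mm over their backs; the gripper's body (78 mm by 193 mm) begins 47 mm behind the grasp point.
Start: joints at [87.21, 20.546, 0.682, 0, -70.136, -16.507], TCP at [0.223, 0.637, 0.227] pointing down, gripper open.
Joint ranges: [-176.03, 176.03], [-82.01, 121.73], [-58.28, 71.71], [-173.87, 95.51], [-174.79, -0.11], [-173.66, 173.66]. Speed limits (degrees/s): [136.94, 136.94, 172.46, 180, 180, 180].

## Interface

Orientations are given as a 3x3 rotation matrix whose columns are the frame's x, y, z axes.
In Python, from station import r, cams gives the robot as it stands. The module is installed in compiled form; this text tells all that it offers.
- The arm moves only by the tool play_rows, never from a script. Its argument "motion" is a list of rows, each an object with "linear": the shift along the tool's x, y, z in cm, a list of three; "dr": the turn, a rotation vector about the tool's x, y, z in degrees, a list of three; "grip": the finger opening in cm, from 0 to 8.76. A call has 1 to 8 rows; each row is the pose to reach, as a shift and turn from the pose commanded when the call began, along the tool's axes at that moment; what a row does not reach only later rows make up. A row lasts 1/8 s, in which the tool goes at most 62.5 mm and 10.7 degrees, less where a joint would pass 70% of its speed; a pose out of reach is approached as far as the arm can. A call with a gripper value outside its range is refused whole. The fingers move at their own pace and stop on an object; "newtons" is the grip in N (left out, the last holds). Time passes only in rows, so rows that repeat a pose let the fingers close. It gives the time, the measured TCP pose, the force, the opening and the grip force at its end, in the units of the state.
- r.get_state(): the state, without advancing time (a new reading comes with each control period).
- cams.camera(name): name is "scene" or "top" or "wrist"; returns (picture, depth): 420x560x3 uint8, red, green, blue; 420x560 float32, m along the optical axis (not along the pixel's ray), 0 where there is no reading.
- cams.camera_info(name): a dict with "intrinsics" (3x3 intrinsics, pixels), "R" (3x3) and "t" (3): a world point X has camera coordinates R X + t. Camera axes: x right, y down, z forward; pixel columns grow to the right and rows downward; lengths in m; the calibration is good to about 2 mm. A picture is of the moment at which its call begins: read the wrist's pose just before it. camera_info takes no time and is no camera call; for the wrist camera it gives the pose at the moment of the call.
- r.job_done(): hands the job in; it is judged then, once.
The state is a dict: "time_s": time; "joint_pos": joint angles; "dq": joint speeds; "tau": joint torques, N m; "position": TCP position; "ee_rot": TCP orientation; "wrist_force": force on the tool from outside, world axes, zero at the start; "moment": the same for the moment, N m; "opening": finger opening in m; "grip_force": force on a finger pad.
Only numpy, scipy, OpenCV 4.12 (cv2) and the standard library are available. Lean on these libraries where they do the work, as an engineer would, in place of code of your own. Each camera call takes 0.05 s, during which the arm holds its last target. There are 200 camera calls.

## Task

Log the transfer of tubes from the purple cooler rack to the green one: pick up the barcode scanner, hold it steady for about two seconds, square-on and about 10 cm away, with its beam on the middle of the purple rack's label, and then do the same at the green rack's label. Then stand the scanner upright on its charging pad again, its whole foot on the pad, and let go. Do not shift the racks or the other things on the worktop, and do not drop the scanner.

Things in the scene. Friction and masses are not known exactly. Their poses are not given: they have to be found in the camera images.
- scanner: pistol barcode scanner, 0.2 kg, upright on a round black foot (72 mm diameter, 10 mm thick). Black handle 32 x 28 mm (x, y); white head 110 mm long, 44 mm wide (y), 36 mm deep, flat-sided, sloping 30 degrees nose-down toward +x, 75 to 161 mm above the foot's underside. It reads by itself, no trigger. Origin: centre of the foot's underside; x: horizontal heading of the beam, z up
- scanner_grip (a point): the point to grip, in the middle of the scanner's head, 118 mm above the foot's underside and 2 mm ahead of the foot's centre; the head is 44 mm wide (scanner's y) here
- scanner_window: the red window in the black nose of the scanner. Origin: centre of the window, 51 mm ahead (+x) of the foot's centre and 89.5 mm above the foot's underside. x is the beam, leaving the window forward and 30 degrees down when the scanner stands upright; y across the head; z at right angles
- pad: grey charging pad, a fixed flat plate 120 x 120 mm, 10 mm thick, with a black printed circle of 86 mm in the middle where the scanner stands. Origin: centre of the underside, on the worktop
- rack_purple: purple block rack for microtubes, 58 x 105 mm (x, y), block 24 mm high, tubes up to 41 mm, loose on the worktop; its label board stands in front of it. Origin: centre of the block's underside; its front with the label faces -x
- label_purple: white barcode label 62 x 36 mm on a purple board 76 x 50 mm clipped to the purple rack's front, leaning back 30 degrees. Origin: centre of the printed face, 80 mm above the worktop, 55 mm in front (-x) of the rack's origin. x points into the face (its printed side faces -x), sloping 30 degrees down; y along its width; z up along the slope
- rack_green: green block rack for microtubes, 58 x 105 mm (x, y), block 24 mm high, tubes up to 41 mm, loose on the worktop; its label board stands in front of it. Origin: centre of the block's underside; its front with the label faces -x
- label_green: white barcode label 62 x 36 mm on a green board 76 x 50 mm clipped to the green rack's front, leaning back 30 degrees. Origin: centre of the printed face, 80 mm above the worktop, 55 mm in front (-x) of the rack's origin. x points into the face (its printed side faces -x), sloping 30 degrees down; y along its width; z up along the slope
- timer: white timer 62 x 62 x 19 mm, bystander. Origin: centre of the underside
- marker_black: white marker with black cap lying flat, 137 mm long along its y, 12 mm thick, bystander. Origin: centre of the underside
- black_cap_bottle: white bottle with black cap, 50 mm diameter, 117 mm high, bystander. Origin: centre of the underside
Mind the look-alikes: they are no part of the job. Several things have the shape of the pad; the one meant has the colours described above.

How it is judged (in metres and radians):
On the way, in this order (a step that is already met when the one before it is completed fails the run):
1. the scanner is held steady with its beam on the middle of the purple rack's label for 1 s (60 to 140 mm away, within 15 mm of the centre, within 0.3 rad of square, slower than 30 mm/s and 0.25 rad/s) (x of label_purple in the frame of scanner_window between 0.06 and 0.14 m and y of label_purple in the frame of scanner_window between -0.015 and 0.015 m and z of label_purple in the frame of scanner_window between -0.015 and 0.015 m and x of scanner_window in the frame of label_purple below -0.05 m and angle between the x axis of scanner_window and the x axis of label_purple, either way round below 0.3 rad and linear speed of scanner below 0.03 m/s and angular speed of scanner below 0.25 rad/s), for 1 s.
2. then it is held steady with its beam on the middle of the green rack's label for 1 s, within the same limits (x of label_green in the frame of scanner_window between 0.06 and 0.14 m and y of label_green in the frame of scanner_window between -0.015 and 0.015 m and z of label_green in the frame of scanner_window between -0.015 and 0.015 m and x of scanner_window in the frame of label_green below -0.05 m and angle between the x axis of scanner_window and the x axis of label_green, either way round below 0.3 rad and linear speed of scanner below 0.03 m/s and angular speed of scanner below 0.25 rad/s), for 1 s.
At the end, for the whole second after the job is handed in: The scanner stands upright (within 0.08 rad) and still on the charging pad, its foot's centre within 24 mm of the pad's centre along each side of the pad and its foot flat on the pad's top (within 4 mm) (x of scanner in the frame of pad between -0.024 and 0.024 m and y of scanner in the frame of pad between -0.024 and 0.024 m and z of scanner in the frame of pad between 0.006 and 0.014 m and angle between scanner's own z axis and vertical below 0.08 rad and linear speed of scanner below 0.02 m/s); the robot touches nothing.
It fails at once if a rack is shifted by more than 20 mm (distance of any of rack_purple, rack_green from where it was at the start of the episode above 0.02 m).
It fails at once if a bystander is shifted by more than 30 mm (distance of any of timer, marker_black, black_cap_bottle from where it was at the start of the episode above 0.03 m).
It fails at once if the scanner is dropped (falls free from over 15 mm above the pad) or tipped over (angle between scanner's own z axis and vertical above 1.3 rad or (contact force between scanner and anything else below 0.05 N and height (world z) of scanner above 0.025 m) or height (world z) of scanner below -0.03 m).
It also fails if it takes over 48 s, if anything falls off the work surface, if the arm or the gripper's body presses on something with over 40 N, if the wrist force passes 120 N, or if a joint passes its speed limit or range.

## Working session

There is one attempt and no reset: what is moved stays moved. The work goes in short steps, Python scripts to look and compute and a tool call to move; the robot and the scene stay as the last step left them, time stands still between calls to the robot, and variables do not carry over. Pictures are saved under pics/ and viewed, at most 10 in all, crops included, and the job is handed in when it is done.

Besides the shell and the picture viewer there is one more tool, called after "Emit:" by a JSON object that holds its "fn" and its "kwargs". play_rows: Moves the arm, as the interface text tells. Its arguments: {"type":"object","properties":{"motion":{"type":"array"},"newtons":{"type":"number"}},"required":["motion"]}

```bash
mkdir -p pics
cat > h.py <<'E'
import numpy as np,cv2
from station import r,cams
def snap(n):
    p,d=cams.camera(n); i=cams.camera_info(n); np.savez(f'{n}.npz',p=p,d=d,K=i['intrinsics'],R=i['R'],t=i['t']); return p
def W(n,u,v):
    z=np.load(f'{n}.npz'); d=z['d'][int(v),int(u)]
    return np.array(z['R']).T@(np.linalg.inv(z['K'])@[u,v,1]*d-z['t'])
E
python3 - <<'E'
from h import *
for n in('top','scene'):
    cv2.imwrite(f'pics/{n}.png',cv2.resize(snap(n)[...,::-1],(800,600)))
print(r.get_state())
E
```

```text
{'time_s': 0.1, 'joint_pos': array([ 8.72100564e+01,  2.05872447e+01,  6.38011665e-01, -1.54295186e-02,
       -7.01360220e+01, -1.65064424e+01]), 'dq': array([-0.03287131, -0.01100821,  0.08425067,  0.07076825, -0.01221498,
       -0.04581933]), 'tau': array([-1.30399680e-03, -5.84166312e+01,  2.93749040e+01,  7.01554477e+00,
        1.01232881e-02, -4.22094922e-05]), 'position': array([0.22295695, 0.63664656, 0.22571693]), 'ee_rot': array([[ 9.43791523e-01, -3.30541156e-01, -3.25399230e-04],
       [-3.30541267e-01, -9.43790389e-01, -1.47387803e-03],
       [ 1.80068682e-04,  1.49859146e-03, -9.99998861e-01]]), 'wrist_force': array([ 0.50411823,  0.00424527, -0.25936063]), 'moment': array([ 0.06009097, -0.01088654, -0.00746152]), 'grip_force': 0.0, 'opening': 0.08766469513549015}
```

View pics/top.png

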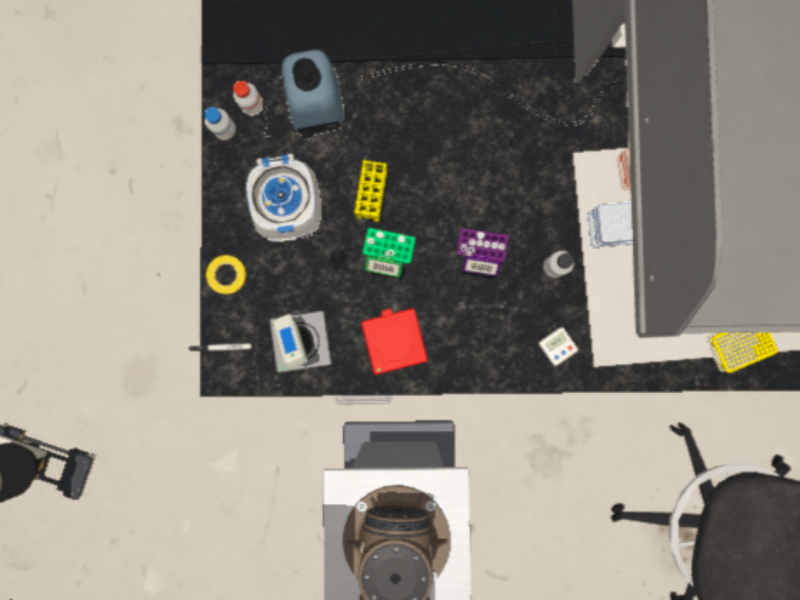

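View pics/scene.png

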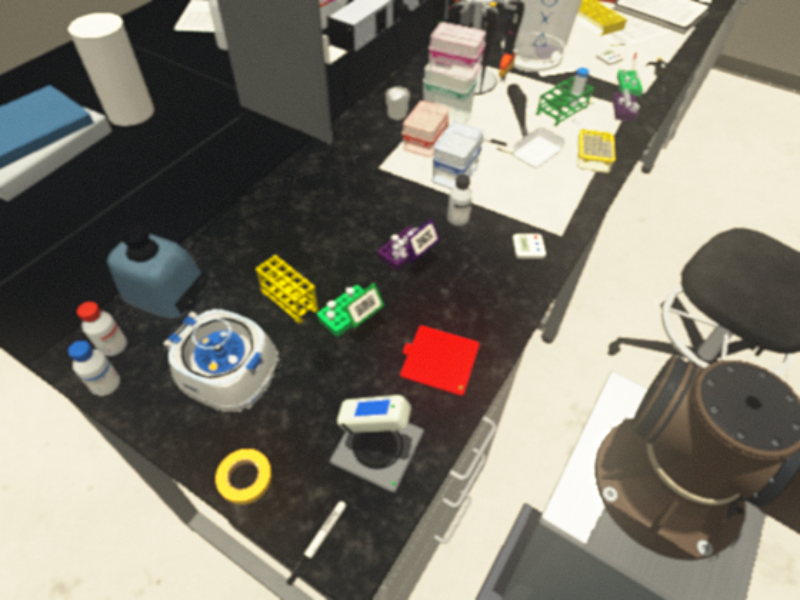

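Top view (800x600): the scanner's white head with blue screen is at (290,340), on the grey pad at (300,340). The red plate at (395,340) is a pad look-alike. The yellow rack (370,190), yellow ring and another yellow rack (745,348) are not in the job. Green label (384,268), purple label (481,267). Next, a close crop to check.

Run:
```python
from h import *
a=np.load('top.npz')['p'][...,::-1]; b=np.load('scene.npz')['p'][...,::-1]
c1=cv2.resize(a[150:270,180:300],(400,400),interpolation=2)
c2=cv2.resize(a[150:270,240:360],(400,400),interpolation=2)
cv2.imwrite('pics/c1.png',np.hstack([c1,c2]))
d1=cv2.resize(b[265:355,220:310],(400,400),interpolation=2)
d2=cv2.resize(b[150:240,220:310],(400,400),interpolation=2)
cv2.imwrite('pics/c2.png',np.hstack([d1,d2]))
for n in('top','scene'):
    z=np.load(n+'.npz');print(n,z['K'],-z['R'].T@z['t'])
```

```text
top [[543.01822706   0.         273.26981458]
 [  0.         543.01822706 205.47050713]
 [  0.           0.           1.        ]] [ 0.42650157 -0.02407558  1.70996934]
scene [[394.30847914   0.         280.01384874]
 [  0.         394.30847914 209.43566543]
 [  0.           0.           1.        ]] [0.19895857 0.52468937 0.90244328]
```

View pics/c1.png

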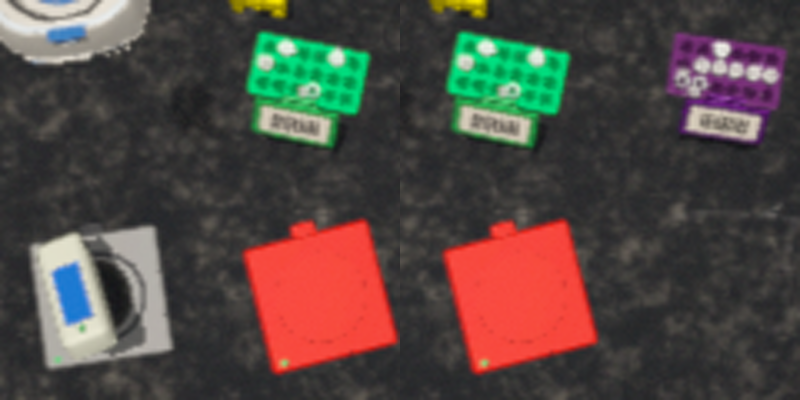

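View pics/c2.png

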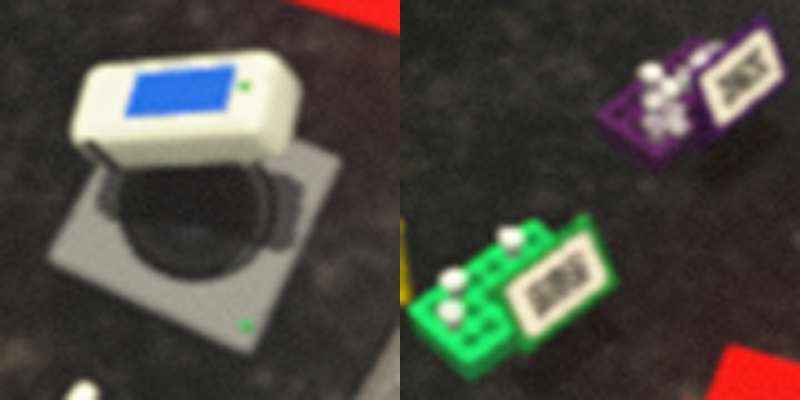

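Crops show the scanner on the grey pad (grey top, black circle), the red look-alike beside it, black nose pointing away from the robot (+x). Both labels face the robot. Now fit the clouds.

```bash
cat >> h.py <<'E'
def cloud(n):
    z=np.load(f'{n}.npz'); v,u=np.mgrid[:420,:560]; d=z['d']
    P=np.stack([u*d,v*d,d],-1)@np.linalg.inv(z['K']).T
    return (P-z['t'])@z['R'], cv2.cvtColor(z['p'],cv2.COLOR_RGB2HSV), d>0
def yaw(p): 
    (c,s,a)=cv2.minAreaRect(p[:,:2].astype(np.float32)); return np.round(c,4),np.round(s,4),round(a,1)
E
python3 - <<'E'
from h import *
np.set_printoptions(precision=4,suppress=True)
for n in('top','scene'):
    P,H,ok=cloud(n); x,y,z=np.moveaxis(P,-1,0); h,s,v=np.moveaxis(H,-1,0).astype(int)
    print(n)
    box=ok&(x>.35)&(x<.62)&(y>.08)&(y<.35)
    m=box&(z>.075)&(z<.19); q=P[m]; print('head',m.sum(),q.mean(0),q.min(0),q.max(0),yaw(q))
    m2=m&(v>100); q=P[m2]; A=np.c_[q[:,:2],np.ones(len(q))]
    f=np.linalg.lstsq(A,q[:,2],rcond=None)[0]
    for k in range(8):
        e=np.abs(A@f-q[:,2])<.004; f=np.linalg.lstsq(A[e],q[e,2],rcond=None)[0]
    print(' headplane',f,e.sum(),'heading',np.degrees(np.arctan2(-f[1],-f[0])),'tilt',np.degrees(np.arctan(np.hypot(f[0],f[1]))), yaw(q[e]),q[e].mean(0))
    b=m&(h>100)&(h<130)&(s>120); print(' screen',b.sum(),P[b].mean(0),yaw(P[b]))
    m=box&(z>.004)&(z<.016)&(s<60)&(v>95); q=P[m]; print('pad',m.sum(),q.mean(0),yaw(q))
    m=box&(z>.012)&(z<.03)&(v<70); q=P[m]; print('foot',m.sum(),q.mean(0),yaw(q))
    for nm,(h0,h1),(ya,yb) in(('green',(65,90),(-.1,.1)),('purple',(130,165),(-.32,-.1))):
        reg=ok&(y>ya)&(y<yb)&(x>.55)&(x<.82)
        m=reg&(h>h0)&(h<h1)&(s>90)&(z>.01)
        bl=m&(z<.032); q=P[bl]; print(nm,'block',bl.sum(),yaw(q),q[:,2].mean())
        bo=reg&(z>.055); q=P[bo]; print('  board',bo.sum(),q.mean(0),q.min(0),q.max(0),yaw(q))
        A=np.c_[q[:,:2],np.ones(len(q))]; f=np.linalg.lstsq(A,q[:,2],rcond=None)[0]
        for k in range(8):
            e=np.abs(A@f-q[:,2])<.006; f=np.linalg.lstsq(A[e],q[e,2],rcond=None)[0]
        print('  plane uphill heading',np.degrees(np.arctan2(f[1],f[0])),'slope',np.degrees(np.arctan(np.hypot(f[0],f[1]))))
        w=bo&(s<70)&(v>90); print('  white',w.sum(),P[w].mean(0),yaw(P[w]))
E
```

```text
top
head 571 [0.4331 0.2088 0.1445] [0.3791 0.1755 0.0978] [0.49   0.2471 0.1736] (array([0.4339, 0.2107]), array([0.1074, 0.045 ]), 22.0)
 headplane [-0.5166 -0.1664  0.4055] 321 heading 17.849789716447358 tilt 28.48973398647524 (array([0.4384, 0.2121]), array([0.0969, 0.0437]), 20.3) [0.4403 0.2123 0.1427]
 screen 129 [0.4352 0.2126 0.1475] (array([0.4352, 0.2128]), array([0.0484, 0.0229]), 18.7)
pad 611 [0.4312 0.1995 0.0096] (array([0.427 , 0.2476]), array([0.1206, 0.2042]), 7.4)
foot 113 [0.4385 0.19   0.0207] (array([0.4894, 0.1925]), array([0.0676, 0.1661]), 79.4)
green block 507 (array([0.6388, 0.0072]), array([0.1038, 0.058 ]), 77.7) 0.023311284386860708
  board 543 [0.669  0.0308 0.0772] [ 0.5673 -0.0199  0.0554] [0.8156 0.076  0.1104] (array([0.6898, 0.0341]), array([0.2552, 0.0793]), 8.0)
  plane uphill heading -117.02236566872581 slope 2.0199031090428097
  white 152 [0.585  0.0199 0.0794] (array([0.5852, 0.0198]), array([0.0632, 0.0193]), 78.0)
purple block 363 (array([ 0.6199, -0.1937]), array([0.1047, 0.0937]), 80.2) 0.023386584365550828
  board 291 [ 0.5861 -0.1879  0
[... 963 characters left out ...]
rd 911 [0.6697 0.0328 0.0771] [ 0.5658 -0.0202  0.0553] [0.8126 0.0786 0.1036] (array([0.6872, 0.0353]), array([0.2539, 0.0817]), 7.8)
  plane uphill heading -132.56590482440333 slope 2.1532867147208727
  white 267 [0.5844 0.0201 0.082 ] (array([0.5843, 0.02  ]), array([0.064, 0.02 ]), 77.8)
purple block 203 (array([ 0.633 , -0.1932]), array([0.1031, 0.0641]), 81.1) 0.02289868109404854
  board 342 [ 0.5828 -0.1865  0.0821] [ 0.5643 -0.2261  0.0593] [ 0.6038 -0.1475  0.1035] (array([ 0.5833, -0.1878]), array([0.0779, 0.0292]), 79.4)
  plane uphill heading -9.887560679423993 slope 58.26441227783662
  white 265 [ 0.5826 -0.1868  0.0821] (array([ 0.5826, -0.1865]), array([0.0749, 0.026 ]), 75.1)
```

```bash
cat >> h.py <<'E'
from scipy.spatial.transform import Rotation as Ro
def plan(x,y,z,yawd):
    s=r.get_state(); R=s['ee_rot']; c,k=np.cos(np.radians(yawd)),np.sin(np.radians(yawd))
    T=np.array([[c,k,0],[k,-c,0],[0,0,-1]])
    print('t',s['time_s'],'cm',np.round(R.T@(np.array([x,y,z])-s['position'])*100,2),'dr',np.round(Ro.from_matrix(R.T@T).as_rotvec(degrees=True),2), 'F',s['wrist_force'].round(1),'open',s['opening'].round(4),'grip',s['grip_force'])
E
python3 - <<'E'
from h import *
for n in('top','scene'):
    P,H,ok=cloud(n); x,y,z=np.moveaxis(P,-1,0); h,s,v=np.moveaxis(H,-1,0).astype(int)
    m=ok&(x>.34)&(x<.56)&(y>.1)&(y<.31)&(z>.004)&(z<.016)&(s<60)&(v>95)&~((x>.46)&(y>.28))
    m=cv2.morphologyEx(m.astype(np.uint8),cv2.MORPH_OPEN,np.ones((3,3)))>0
    print('pad',m.sum(),yaw(P[m]))
plan(.433,.2115,.26,19.5)
E
```

```text
pad 370 (array([0.4321, 0.206 ]), array([0.1177, 0.1206]), 7.0)
pad 890 (array([0.4308, 0.2057]), array([0.1205, 0.1192]), 8.0)Traceback (most recent call last):
  File "<stdin>", line 7, in <module>
  File "h.py", line 18, in plan
    print('t',s['time_s'],'cm',np.round(R.T@(np.array([x,y,z])-s['position'])*100,2),'dr',np.round(Ro.from_matrix(R.T@T).as_rotvec(degrees=True),2), 'F',s['wrist_force'].round(1),'open',s['opening'].round(4),'grip',s['grip_force'])
                                                                                                                                                                                          ^^^^^^^^^^^^^^^^^^
AttributeError: 'float' object has no attribute 'round'
```

```bash
sed -i "s/s\['opening'\].round(4)/s['opening']/" h.py; python3 -c "
from h import *
plan(.433,.2115,.26,19.5)"
```

```text
t 0.1 cm [33.88 33.19 -3.37] dr [ 9.00e-02  2.00e-02 -3.88e+01] F [ 0.5  0.  -0.3] open 0.08766469513549015 grip 0.0
```

Emit:
{"fn": "play_rows", "kwargs": {"motion": [{"linear": [4.2,4.1,-0.4],"dr": [0,0,-4.9],"grip": 8.76},{"linear": [8.5,8.3,-0.8],"dr": [0,0,-9.7],"grip": 8.76},{"linear": [12.7,12.4,-1.3],"dr": [0,0,-14.6],"grip": 8.76},{"linear": [16.9,16.6,-1.7],"dr": [0,0,-19.4],"grip": 8.76},{"linear": [21.2,20.7,-2.1],"dr": [0,0,-24.3],"grip": 8.76},{"linear": [25.4,24.9,-2.5],"dr": [0,0,-29.1],"grip": 8.76},{"linear": [29.6,29,-3],"dr": [0,0,-34],"grip": 8.76},{"linear": [33.9,33.2,-3.4],"dr": [0,0,-38.8],"grip": 8.76}], "newtons": 30}}

```text
time_s: 1.1
position: [0.4337, 0.2099, 0.2608]
ee_rot: [[0.942, 0.337, 0.0], [0.337, -0.942, 0.0], [0.0, -0.0, -1.0]]
wrist_force: [1.9, 0.6, 0.0]
opening: 0.0874
grip_force: 0.0
```

Run:
```python
from h import *
plan(.433,.2115,.26,19.5)
p=snap('wrist')
plan(.433,.2115,.113,19.5)
cv2.imwrite('pics/w1.png',p[...,::-1])
P,H,ok=cloud('wrist'); x,y,z=np.moveaxis(P,-1,0); h,s,v=np.moveaxis(H,-1,0).astype(int)
m=ok&(x>.35)&(x<.5)&(y>.15)&(y<.27)&(z>.09)&(z<.18)
if m.sum(): print(m.sum(),yaw(P[m]))
b=m&(h>100)&(h<130)&(s>120); 
if b.sum():print(' screen',b.sum(),P[b].mean(0),yaw(P[b]))
```

```text
t 1.1 cm [-0.01 -0.18  0.08] dr [-0.01 -0.02  0.19] F [1.9 0.6 0. ] open 0.0874182845003395 grip 0.0
t 1.15 cm [ 1.000e-02 -7.000e-01  1.482e+01] dr [0.07 0.01 0.37] F [ 0.4 -4.  -0.2] open 0.08767578637838697 grip 0.0
7202 (array([0.4354, 0.2072]), array([0.1071, 0.0455]), 20.2)
 screen 1786 [0.43669876 0.2038307  0.15023887] (array([0.4372, 0.2039]), array([0.0505, 0.0198]), 21.5)
```

View pics/w1.png

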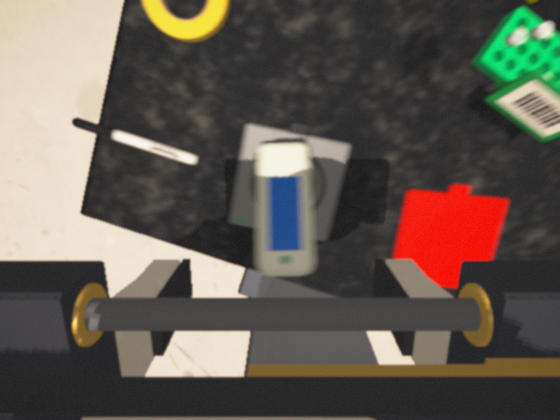

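The wrist view shows the scanner at (285,205) pointing up in the picture (away from the robot) and aligned with the tool. The arm was still settling, so I'll hold and remeasure.

Emit:
{"fn": "play_rows", "kwargs": {"motion": [{"linear": [0,0,0],"dr": [0,0,0],"grip": 8.76},{"linear": [0,0,0],"dr": [0,0,0],"grip": 8.76}]}}

```text
time_s: 1.4
position: [0.4331, 0.212, 0.2603]
ee_rot: [[0.943, 0.333, -0.0], [0.333, -0.943, -0.0], [-0.0, -0.0, -1.0]]
wrist_force: [0.4, -0.8, -0.4]
opening: 0.0875
grip_force: 0.0
```

Run:
```python
from h import *
p=snap('wrist')
plan(.433,.2115,.113,19.5)
P,H,ok=cloud('wrist'); x,y,z=np.moveaxis(P,-1,0); h,s,v=np.moveaxis(H,-1,0).astype(int)
m=ok&(x>.35)&(x<.5)&(y>.15)&(y<.27)&(z>.09)&(z<.18)
print(m.sum(),yaw(P[m]))
b=m&(h>100)&(h<130)&(s>120); print(' screen',b.sum(),P[b].mean(0),yaw(P[b]))
```

```text
t 1.45 cm [-0.02  0.08 14.73] dr [0.   0.03 0.03] F [-0.2  0.7 -0.7] open 0.08767835013568848 grip 0.0
7207 (array([0.4336, 0.2116]), array([0.1081, 0.0457]), 21.6)
 screen 2216 [0.43386354 0.2122851  0.14977699] (array([0.4342, 0.2125]), array([0.0506, 0.0243]), 21.0)
```

Emit:
{"fn": "play_rows", "kwargs": {"motion": [{"linear": [0,0,3.5],"dr": [0,0,-0.5],"grip": 8.76},{"linear": [0,0,7],"dr": [0,0,-0.5],"grip": 8.76},{"linear": [0,0,10],"dr": [0,0,-0.5],"grip": 8.76},{"linear": [0,0,12.5],"dr": [0,0,-0.5],"grip": 8.76},{"linear": [0,0,14],"dr": [0,0,-0.5],"grip": 8.76},{"linear": [0,0,14.7],"dr": [0,0,-0.5],"grip": 8.76},{"linear": [0,0,14.7],"dr": [0,0,-0.5],"grip": 8.76},{"linear": [0,0,14.7],"dr": [0,0,-0.5],"grip": 8.76}]}}

```text
time_s: 2.45
position: [0.4337, 0.2122, 0.1144]
ee_rot: [[0.94, 0.342, 0.001], [0.342, -0.94, 0.001], [0.001, -0.001, -1.0]]
wrist_force: [0.5, -0.1, 0.2]
opening: 0.0877
grip_force: 0.0
```

Emit:
{"fn": "play_rows", "kwargs": {"motion": [{"linear": [0,0,0],"dr": [0,0,0],"grip": 5.5},{"linear": [0,0,0],"dr": [0,0,0],"grip": 4.8},{"linear": [0,0,0],"dr": [0,0,0],"grip": 4.4},{"linear": [0,0,0],"dr": [0,0,0],"grip": 3.5},{"linear": [0,0,0],"dr": [0,0,0],"grip": 3.5},{"linear": [0,0,0],"dr": [0,0,0],"grip": 3.5},{"linear": [0,0,0],"dr": [0,0,0],"grip": 3.5},{"linear": [0,0,0],"dr": [0,0,0],"grip": 3.5}], "newtons": 30}}

```text
time_s: 3.45
position: [0.4333, 0.2117, 0.1135]
ee_rot: [[0.94, 0.342, 0.0], [0.342, -0.94, -0.0], [-0.0, 0.0, -1.0]]
wrist_force: [0.5, 0.5, -0.4]
opening: 0.0443
grip_force: 29.9
```

Run:
```python
from h import *
plan(.433,.2115,.148,19.9)
s=r.get_state();print(s['position'],np.degrees(np.arctan2(s['ee_rot'][1,0],s['ee_rot'][0,0])))
```

```text
t 3.45 cm [-0.04  0.01 -3.45] dr [0.   0.   0.11] F [ 0.5  0.5 -0.4] open 0.04426444702651367 grip 29.915164411067963
[0.43331876 0.21170048 0.11353854] 20.006391152052544
```

Emit:
{"fn": "play_rows", "kwargs": {"motion": [{"linear": [0,0,-0.3],"dr": [0,0,0],"grip": 3.5},{"linear": [0,0,-1],"dr": [0,0,0],"grip": 3.5},{"linear": [0,0,-2],"dr": [0,0,0],"grip": 3.5},{"linear": [0,0,-3],"dr": [0,0,0],"grip": 3.5},{"linear": [0,0,-3],"dr": [0,0,0],"grip": 3.5},{"linear": [0,0,-3],"dr": [0,0,0],"grip": 3.5}]}}

```text
time_s: 4.2
position: [0.4332, 0.2116, 0.1435]
ee_rot: [[0.94, 0.342, -0.0], [0.342, -0.94, 0.0], [-0.0, -0.0, -1.0]]
wrist_force: [-0.1, 0.3, -2.4]
opening: 0.0437
grip_force: 29.9
```

Run:
```python
from h import *
yw=np.radians(-9.8);c,k=np.cos(yw),np.sin(yw)
d=.1376-.002
print(.5826-d*c,-.1868-d*k); plan(.5826-d*c,-.1868-d*k,.1435,-9.8)
s=r.get_state();print(s['position'],s['joint_pos'])
p=snap('scene'); cv2.imwrite('pics/s2.png',cv2.resize(p[230:360,190:330][...,::-1],(700,650))[:600])
```

```text
0.44897868896563875 -0.163719591913086
t 4.2 cm [-1.135e+01  3.581e+01 -1.000e-02] dr [-1.00e-02  1.00e-02  2.98e+01] F [-0.1  0.3 -2.4] open 0.043743324498148085 grip 29.914775490760803
[0.43315384 0.21159562 0.14350444] [ 4.94708951e+01  6.58414532e+00 -2.97761085e+01 -1.35981024e-02
 -5.36376878e+01  6.05324565e+01]
```

View pics/s2.png

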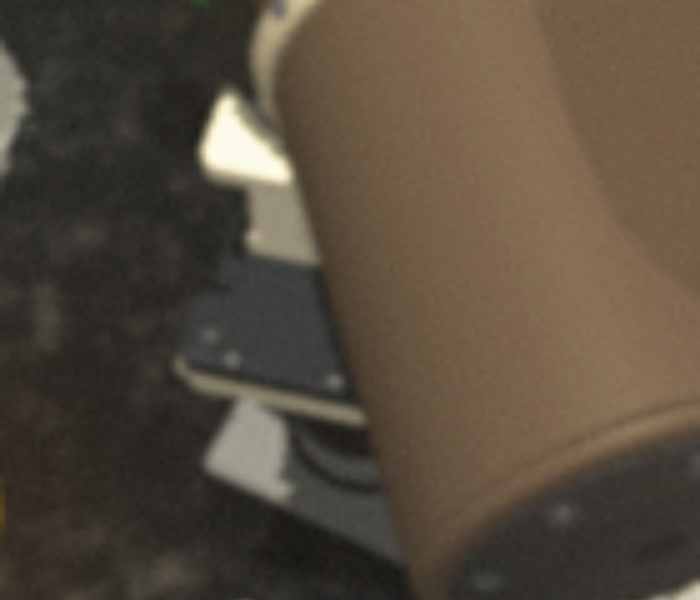

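The arm hides most of the scanner in this view. The load on the wrist is 2.4 N, so it is lifted. Moving to the purple label.

Emit:
{"fn": "play_rows", "kwargs": {"motion": [{"linear": [-0.6,1.8,0],"dr": [0,0,1.5],"grip": 3.5},{"linear": [-2,6.3,0],"dr": [0,0,5.2],"grip": 3.5},{"linear": [-3.6,11.5,0],"dr": [0,0,9.5],"grip": 3.5},{"linear": [-5.4,17,0],"dr": [0,0,14.1],"grip": 3.5},{"linear": [-7.1,22.4,0],"dr": [0,0,18.6],"grip": 3.5},{"linear": [-8.8,27.7,0],"dr": [0,0,23],"grip": 3.5},{"linear": [-10.4,32.7,0],"dr": [0,0,27.2],"grip": 3.5},{"linear": [-11.3,35.5,0],"dr": [0,0,29.5],"grip": 3.5}]}}

```text
time_s: 5.25
position: [0.4473, -0.1634, 0.1432]
ee_rot: [[0.985, -0.17, -0.001], [-0.17, -0.985, -0.0], [-0.001, 0.0, -1.0]]
wrist_force: [0.3, 1.2, -1.9]
opening: 0.044
grip_force: 29.9
```

Emit:
{"fn": "play_rows", "kwargs": {"motion": [{"linear": [0,0.3,0],"dr": [0,0,0.3],"grip": 3.5},{"linear": [0,0.3,0],"dr": [0,0,0.3],"grip": 3.5}]}}

```text
time_s: 5.5
position: [0.4473, -0.1639, 0.1432]
ee_rot: [[0.985, -0.171, -0.001], [-0.171, -0.985, 0.0], [-0.001, 0.0, -1.0]]
wrist_force: [-0.3, 0.9, -2.4]
opening: 0.0437
grip_force: 29.9
```

Run:
```python
from h import *
plan(.449,-.1637,.1435,-9.8)
p=snap('wrist'); cv2.imwrite('pics/w2.png',p[...,::-1])
P,H,ok=cloud('wrist'); x,y,z=np.moveaxis(P,-1,0); h,s,v=np.moveaxis(H,-1,0).astype(int)
w=ok&(x>.55)&(x<.62)&(y>-.24)&(y<-.13)&(z>.055)&(s<70)&(v>90)
if w.sum(): print(w.sum(),P[w].mean(0),yaw(P[w]))
m=ok&(x>.38)&(x<.53)&(y>-.22)&(y<-.1)&(z>.1)&(z<.22)
b=m&(h>100)&(h<130)&(s>120)
if b.sum():
    q=P[b]; f=np.linalg.lstsq(np.c_[q[:,:2],np.ones(len(q))],q[:,2],rcond=None)[0]
    print('screen',b.sum(),q.mean(0),yaw(q),'heading',np.degrees(np.arctan2(-f[1],-f[0])),'tilt',np.degrees(np.arctan(np.hypot(*f[:2]))))
```

```text
t 5.5 cm [ 0.16 -0.05 -0.03] dr [ 0.    0.04 -0.07] F [-0.3  0.9 -2.4] open 0.04374374654593528 grip 29.914869368076324
2510 [ 0.57784055 -0.18520886  0.07168617] (array([ 0.5778, -0.1856]), array([0.0638, 0.009 ]), 80.1)
screen 5714 [ 0.45483904 -0.16447903  0.17580173] (array([ 0.4537, -0.1643]), array([0.0251, 0.0423]), 80.9) heading -9.368257341163565 tilt 30.02595161737612
```

View pics/w2.png

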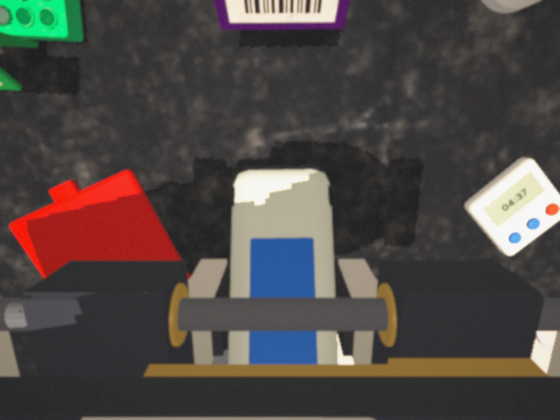

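The purple label is at (283,10), partly cut off. It lines up with the scanner's centre column (283), with tilt 30° and heading matched. Hold for 2 s.

Emit:
{"fn": "play_rows", "kwargs": {"motion": [{"linear": [0.1,0,0],"dr": [0,0,0],"grip": 3.5},{"linear": [0.1,0,0],"dr": [0,0,0],"grip": 3.5},{"linear": [0.1,0,0],"dr": [0,0,0],"grip": 3.5},{"linear": [0.1,0,0],"dr": [0,0,0],"grip": 3.5},{"linear": [0.1,0,0],"dr": [0,0,0],"grip": 3.5},{"linear": [0.1,0,0],"dr": [0,0,0],"grip": 3.5},{"linear": [0.1,0,0],"dr": [0,0,0],"grip": 3.5},{"linear": [0.1,0,0],"dr": [0,0,0],"grip": 3.5}]}}

```text
time_s: 6.55
position: [0.4491, -0.1637, 0.1436]
ee_rot: [[0.985, -0.17, 0.0], [-0.17, -0.985, 0.0], [0.0, -0.0, -1.0]]
wrist_force: [-0.1, -1.7, -2.5]
opening: 0.0436
grip_force: 29.9
```

Emit:
{"fn": "play_rows", "kwargs": {"motion": [{"linear": [0,0,0],"dr": [0,0,0],"grip": 3.5},{"linear": [0,0,0],"dr": [0,0,0],"grip": 3.5},{"linear": [0,0,0],"dr": [0,0,0],"grip": 3.5},{"linear": [0,0,0],"dr": [0,0,0],"grip": 3.5},{"linear": [0,0,0],"dr": [0,0,0],"grip": 3.5},{"linear": [0,0,0],"dr": [0,0,0],"grip": 3.5},{"linear": [0,0,0],"dr": [0,0,0],"grip": 3.5},{"linear": [0,0,0],"dr": [0,0,0],"grip": 3.5}]}}

```text
time_s: 7.55
position: [0.4491, -0.1637, 0.1436]
ee_rot: [[0.985, -0.17, -0.0], [-0.17, -0.985, -0.0], [0.0, 0.0, -1.0]]
wrist_force: [-0.4, -0.4, -2.7]
opening: 0.0439
grip_force: 29.9
```

Run:
```python
from h import *
yw=np.radians(-12.2);c,k=np.cos(yw),np.sin(yw)
d=.1376-.002
print(.585-d*c,.020-d*k); plan(.585-d*c,.020-d*k,.1435,-12.2)
```

```text
0.45246240473480537 0.048655642399350704
t 7.55 cm [-3.280e+00 -2.098e+01  1.000e-02] dr [ 0.  -0.   2.4] F [-0.4 -0.4 -2.7] open 0.04387632545596584 grip 29.91486668586731
```

Emit:
{"fn": "play_rows", "kwargs": {"motion": [{"linear": [-0.2,-1.5,0],"dr": [0,0,0.2],"grip": 3.5},{"linear": [-0.7,-4.5,0],"dr": [0,0,0.5],"grip": 3.5},{"linear": [-1.3,-8.5,0],"dr": [0,0,1],"grip": 3.5},{"linear": [-2,-12.5,0],"dr": [0,0,1.4],"grip": 3.5},{"linear": [-2.6,-16.5,0],"dr": [0,0,1.9],"grip": 3.5},{"linear": [-3.1,-19.5,0],"dr": [0,0,2.2],"grip": 3.5},{"linear": [-3.3,-21,0],"dr": [0,0,2.4],"grip": 3.5},{"linear": [-3.3,-21,0],"dr": [0,0,2.4],"grip": 3.5}]}}

```text
time_s: 8.55
position: [0.4523, 0.0494, 0.1435]
ee_rot: [[0.978, -0.21, -0.0], [-0.21, -0.978, -0.0], [-0.0, 0.0, -1.0]]
wrist_force: [0.2, -0.8, -1.8]
opening: 0.0441
grip_force: 29.9
```

Run:
```python
from h import *
plan(.4525,.0487,.1435,-12.2)
p=snap('wrist'); cv2.imwrite('pics/w3.png',p[...,::-1])
P,H,ok=cloud('wrist'); x,y,z=np.moveaxis(P,-1,0); h,s,v=np.moveaxis(H,-1,0).astype(int)
w=ok&(x>.55)&(x<.62)&(y>-.03)&(y<.07)&(z>.055)&(s<70)&(v>90)
if w.sum(): print(w.sum(),P[w].mean(0),yaw(P[w]))
```

```text
t 8.55 cm [0.03 0.07 0.  ] dr [0.01 0.   0.09] F [ 0.2 -0.8 -1.8] open 0.04411973280396139 grip 29.915028512477875
2852 [0.57994406 0.0195177  0.07288675] (array([0.58  , 0.0197]), array([0.0633, 0.0101]), 77.6)
```

View pics/w3.png

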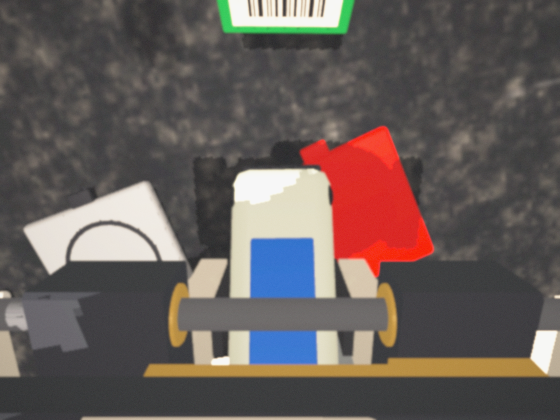

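The green label is centred at column 287 and the scanner at 283, so it's aligned. The grey pad is at lower left (115,240). Hold for 2 s.

Emit:
{"fn": "play_rows", "kwargs": {"motion": [{"linear": [0,0,0],"dr": [0,0,0],"grip": 3.5},{"linear": [0,0,0],"dr": [0,0,0],"grip": 3.5},{"linear": [0,0,0],"dr": [0,0,0],"grip": 3.5},{"linear": [0,0,0],"dr": [0,0,0],"grip": 3.5},{"linear": [0,0,0],"dr": [0,0,0],"grip": 3.5},{"linear": [0,0,0],"dr": [0,0,0],"grip": 3.5},{"linear": [0,0,0],"dr": [0,0,0],"grip": 3.5},{"linear": [0,0,0],"dr": [0,0,0],"grip": 3.5}]}}

```text
time_s: 9.6
position: [0.4523, 0.0489, 0.1436]
ee_rot: [[0.977, -0.211, 0.0], [-0.211, -0.977, 0.0], [0.0, -0.0, -1.0]]
wrist_force: [-0.1, -0.3, -2.2]
opening: 0.0441
grip_force: 29.9
```

Emit:
{"fn": "play_rows", "kwargs": {"motion": [{"linear": [0,0,0],"dr": [0,0,0],"grip": 3.5},{"linear": [0,0,0],"dr": [0,0,0],"grip": 3.5},{"linear": [0,0,0],"dr": [0,0,0],"grip": 3.5},{"linear": [0,0,0],"dr": [0,0,0],"grip": 3.5},{"linear": [0,0,0],"dr": [0,0,0],"grip": 3.5},{"linear": [0,0,0],"dr": [0,0,0],"grip": 3.5},{"linear": [0,0,0],"dr": [0,0,0],"grip": 3.5},{"linear": [0,0,0],"dr": [0,0,0],"grip": 3.5}]}}

```text
time_s: 10.6
position: [0.4523, 0.0489, 0.1436]
ee_rot: [[0.977, -0.211, 0.0], [-0.211, -0.977, -0.0], [0.0, 0.0, -1.0]]
wrist_force: [-0.6, 0.1, -2.0]
opening: 0.0441
grip_force: 29.9
```

Run:
```python
from h import *
plan(.4335,.208,.1435,19.9)
```

```text
t 10.6 cm [-5.200e+00 -1.516e+01  1.000e-02] dr [  0.   -0.  -32.1] F [-0.6  0.1 -2. ] open 0.04412265170941866 grip 29.914705753326416
```

Emit:
{"fn": "play_rows", "kwargs": {"motion": [{"linear": [-0.3,-0.9,0],"dr": [0,0,-2],"grip": 3.5},{"linear": [-1.1,-3.2,0],"dr": [0,0,-7],"grip": 3.5},{"linear": [-2.2,-6.3,0],"dr": [0,0,-13.5],"grip": 3.5},{"linear": [-3.2,-9.4,0],"dr": [0,0,-20],"grip": 3.5},{"linear": [-4.3,-12.5,0],"dr": [0,0,-26.5],"grip": 3.5},{"linear": [-5,-14.6,0],"dr": [0,0,-31],"grip": 3.5},{"linear": [-5.2,-15.2,0],"dr": [0,0,-32.1],"grip": 3.5},{"linear": [-5.2,-15.2,0],"dr": [0,0,-32.1],"grip": 3.5}]}}

```text
time_s: 11.6
position: [0.4333, 0.2086, 0.1434]
ee_rot: [[0.94, 0.341, -0.0], [0.341, -0.94, -0.0], [-0.0, 0.0, -1.0]]
wrist_force: [-0.3, -0.2, -3.7]
opening: 0.0438
grip_force: 29.9
```

Emit:
{"fn": "play_rows", "kwargs": {"motion": [{"linear": [0,0,1],"dr": [0,0,0],"grip": 3.5},{"linear": [0,0,2],"dr": [0,0,0],"grip": 3.5},{"linear": [0,0,2.6],"dr": [0,0,0],"grip": 3.5},{"linear": [0,0,2.8],"dr": [0,0,0],"grip": 3.5},{"linear": [0,0,2.9],"dr": [0,0,0],"grip": 3.5},{"linear": [0,0,3.0],"dr": [0,0,0],"grip": 3.5},{"linear": [0,0,3.0],"dr": [0,0,0],"grip": 3.5}]}}

```text
time_s: 12.48
position: [0.4336, 0.2085, 0.1137]
ee_rot: [[0.94, 0.34, 0.0], [0.34, -0.94, 0.0], [0.0, -0.0, -1.0]]
wrist_force: [0.2, -0.0, -2.8]
opening: 0.044
grip_force: 29.9
```

Emit:
{"fn": "play_rows", "kwargs": {"motion": [{"linear": [0,0,0.05],"dr": [0,0,0],"grip": 3.5},{"linear": [0,0,0.1],"dr": [0,0,0],"grip": 3.5},{"linear": [0,0,0.1],"dr": [0,0,0],"grip": 3.5}]}}

```text
time_s: 12.85
position: [0.4338, 0.2086, 0.1135]
ee_rot: [[0.94, 0.341, 0.001], [0.341, -0.94, 0.0], [0.001, -0.0, -1.0]]
wrist_force: [-2.8, -0.9, 7.7]
opening: 0.0435
grip_force: 29.9
```

Contact: 7.7 N upward. Release gently and check.

Emit:
{"fn": "play_rows", "kwargs": {"motion": [{"linear": [0,0,-0.05],"dr": [0,0,0],"grip": 4.4},{"linear": [0,0,-0.05],"dr": [0,0,0],"grip": 5},{"linear": [0,0,-0.05],"dr": [0,0,0],"grip": 6},{"linear": [0,0,-0.05],"dr": [0,0,0],"grip": 7.5},{"linear": [0,0,-0.05],"dr": [0,0,0],"grip": 8.76},{"linear": [0,0,-0.05],"dr": [0,0,0],"grip": 8.76},{"linear": [0,0,-0.05],"dr": [0,0,0],"grip": 8.76},{"linear": [0,0,-0.05],"dr": [0,0,0],"grip": 8.76}]}}

```text
time_s: 13.85
position: [0.4336, 0.2084, 0.1131]
ee_rot: [[0.94, 0.34, 0.0], [0.34, -0.94, 0.0], [0.0, -0.0, -1.0]]
wrist_force: [-1.1, -0.5, 0.0]
opening: 0.0874
grip_force: 0.0
```

Emit:
{"fn": "play_rows", "kwargs": {"motion": [{"linear": [0,0,-1],"dr": [0,0,0],"grip": 8.76},{"linear": [0,0,-3],"dr": [0,0,0],"grip": 8.76},{"linear": [0,0,-6],"dr": [0,0,0],"grip": 8.76},{"linear": [0,0,-9],"dr": [0,0,0],"grip": 8.76},{"linear": [0,0,-12],"dr": [0,0,0],"grip": 8.76},{"linear": [0,0,-14],"dr": [0,0,0],"grip": 8.76},{"linear": [0,0,-14],"dr": [0,0,0],"grip": 8.76},{"linear": [0,0,-14],"dr": [0,0,0],"grip": 8.76}]}}

```text
time_s: 14.85
position: [0.4332, 0.2082, 0.2529]
ee_rot: [[0.94, 0.34, -0.0], [0.34, -0.94, 0.0], [-0.0, -0.0, -1.0]]
wrist_force: [-0.6, 0.3, -0.0]
opening: 0.0876
grip_force: 0.0
```

Run:
```python
from h import *
p=snap('wrist'); cv2.imwrite('pics/w4.png',p[...,::-1])
P,H,ok=cloud('wrist'); x,y,z=np.moveaxis(P,-1,0); h,s,v=np.moveaxis(H,-1,0).astype(int)
m=ok&(x>.35)&(x<.5)&(y>.15)&(y<.27)&(z>.09)&(z<.18)
b=m&(h>100)&(h<130)&(s>120); q=P[b]; f=np.linalg.lstsq(np.c_[q[:,:2],np.ones(len(q))],q[:,2],rcond=None)[0]
print('head',yaw(P[m]),'screen',q.mean(0),'tilt',np.degrees(np.arctan(np.hypot(*f[:2]))),'heading',np.degrees(np.arctan2(-f[1],-f[0])))
```

```text
head (array([0.4342, 0.2081]), array([0.1073, 0.0452]), 21.1) screen [0.4340979  0.20848787 0.14955741] tilt 29.930288853729376 heading 20.67659521936365
```

View pics/w4.png

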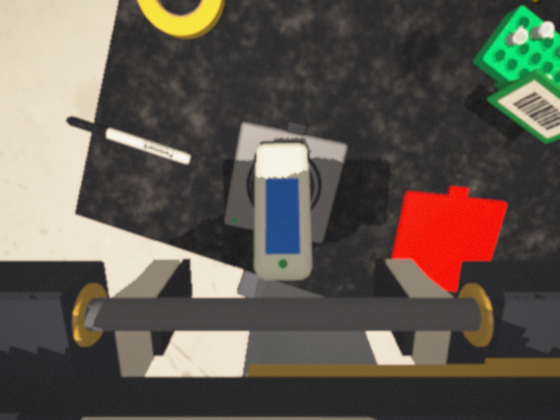

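The scanner stands upright at (283,205) in the circle on the grey pad, at the same height as before. Its head tilts 29.9°, against 30° nominal. The marker and racks are undisturbed.

```bash
python3 -c "
from station import r
print(r.job_done())"
```

```text
the job is handed in; nothing more can be done
None
```

I held the scanner steady on the purple label and then the green one for about 2 s each, stood it upright back on the grey pad, let go, and handed the job in; no verdict came back.

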